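# Clamp the vial rack on the bench shaker

## Task

Clamp the white vial rack on the bench shaker: carry it by its handle, stand it flat on the platform, slide its forked end fully onto the headed pin while the rack still stands open at a slant, and let go. Then, without gripping it, push near its bevelled free end so that it swings about the pin, under the lips of the rear fence and past the spring catch, against the buffer, until the catch snaps out in front of it and holds it. The vials are glass: feel for the stops, never bang the rack on the shaker and never push it with more than about 30 N on the way home, and leave the jars and other things on the table alone.

Things in the scene. Friction and masses are not known exactly. Their poses are not given: they have to be found in the camera images.
- shaker: bench shaker, off, platform locked; fixed to the table, its place and yaw vary. Low grey case with knobs on its front (-x), black rubber-topped platform 190 mm (x) by 330 mm (y), top 60 mm above its underside. Origin: centre of the underside; x to the rear fence, y along the platform to the end with the pin, z up. With the rack home, its y axis lies along this one, same way round
- shaker_pin (a point): foot of the headed steel pin on the platform, shaker x +20, y +118, z 60 mm. Shank 10 mm thick; mushroom head 20 mm across, underside 11.5 mm above the platform: the fork is slid under the head along the platform, it cannot be dropped over it
- shaker_fence (a point): foot of the rear fence's front face, shaker x +52, y -82 mm. Fence strip 13.5 mm high, y -107 to +83 mm, with two hold-down lips reaching 8 mm forward, underside 11.5 mm above the platform. Here a tab carries a sprung rubber buffer (anti-rattle), 20 mm up, its tip 14 mm in front of the fence: it meets the rack's back 4 mm before the hard stop, yields from 5 N and is fully in at about 20 N
- shaker_catch (a point): middle of the inner face of the steel catch housing, at its foot: shaker x -10, y -122 mm. Housing 30 mm wide (x), 34 mm deep (to -y), 32 mm high. Its spring bolt is 12 mm wide (shaker x -16 to -4 mm), 14 to 26 mm above the platform; when out, its tip stands 12 mm proud towards +y
- catch (a joint): travel of the catch's brass bolt, m: 0 = out, up to 0.0115 pushed back towards -y (2.5 N to start, 7 N fully back). The rack's bevelled end pushes it back about 7 mm as the rack swings in (5 to 9 N at the push point); it snaps out in front of the rack once the rack is within about 2 mm of its hard stop on the fence, which takes some 14 to 22 N there, against the buffer
- rack: white plastic vial rack, loose, 0.5 kg (give or take a fifth), four fixed glass vials (black caps, tops 52 mm up). Origin: centre of the foot's underside; y along it to the forked end, x to its rear, z up. Foot 44 mm wide, 8 mm thick; body as wide, 30 mm high, y -120 to +86 mm; rear flange 8 mm thick out to x +32 mm (y -100 to +90 mm)
- rack_fork (a point): where the pin's centre sits when the fork is fully on it: rack's underside, x 0, y +115 mm. Fork at the +y end: prongs 8 mm thick, slot 13 mm wide, flared to about 24 mm at its mouth (y +140 mm), closed end of the slot at y +110 mm
- rack_end (a point): front corner of the rack's free end, on its underside: rack x -22, y -120 mm. The end face is square for 10 mm from here, then bevels back to y -106 mm at the rear side (x +22 mm)
- rack_handle (a point): grip point of the carrying handle at the middle of the rack, 64 mm above its underside; the handle is an upright fin 12 mm thick (along the rack's x), 46 mm long (along y), its top 78 mm and the deck at its foot 30 mm above the underside
- rack_push (a point): point on the flat front face of the rack (its -x side) to push, 200 mm from the pin, 35 mm short of the free end, 18 mm above its underside; the face is 30 mm high. Push level: leaning down on the rack as well makes it drag on the platform and needs more force
- jar_a: specimen jar with yellow lid behind the shaker, 73 mm across, 123 mm high; origin under its centre; bystander
- jar_c: specimen jar with yellow lid behind the shaker, 73 mm across, 123 mm high; origin under its centre; bystander
- bottle: brown dropper bottle behind the rack, 34 mm across, 78 mm high; origin under its centre; bystander
- lens: black hand lens right of the shaker, 50 x 125 x 14 mm; bystander
- lid: yellow jar lid at the left side, 64 mm across, 18 mm high; bystander

How it is judged:
By the outcome, as a careful person would: the job done as asked, in the order asked, and still so for the second after the job is handed in, with the robot touching nothing.
It also fails if it takes over 72 s, if anything falls off the work surface, if the arm or the gripper's body presses on something with over 40 N, if the wrist force passes 120 N, or if a joint passes its speed limit or range.

## Robot

A 6-joint arm with a two-finger parallel gripper is mounted at the origin on a cart in front of the work surface, level with it; the furniture and walls round the work are solid. World frame = base frame: x ahead of the robot, y to its left, z up, the work surface at z = 0. Lengths are in m, angles in rad, forces in N, time in s.
With the tool pointing down it reaches from about 0.225 to 0.875 m from the base axis. Payload 3.4 kg.
Tool frame: the origin (TCP) lies at the very end of the fingers, on their centre line; the grasp point (between the pads) lies 19 mm behind it (manip.hold_point_z is the distance from the TCP to the grasp point, in m); z points along the fingers, x is the direction in which the jaws open and shut, and the axes are right-handed (so a half turn about z gives the same grasp; the last joint's range is limited). The gripper opens to 85 mm and grips with 20 to 120 N. Pads are 22 mm wide; open, the fingers measure 114 mm over their backs; the gripper's body (76 mm by 85 mm) begins 54 mm behind the grasp point. The pads swing forward as they close: fully open they stand 13 mm farther back than shut.
Start: joints at [-1.425, 0.276, 1.505, -0, 1.361, -0.121], TCP at [0.152, -0.555, 0.231] pointing down, gripper open.
Joint ranges: [-2.89, 2.89], [-0.75, 2.08], [0.22, 2.7], [-1.18, 4.32], [0.11, 2.71], [-2.7, 2.7]. Speed limits (rad/s): [2.57, 2.57, 3.14, 3.14, 3.14, 3.14].

## Interface

Orientations are given as a unit quaternion [w, x, y, z].
In Python, from rig import telemetry, cams, manip, finder gives the robot as it stands. The module is installed in compiled form; this text tells all that it offers.
- The arm moves only by the tool carry_out, never from a script. Its argument "rows" is a list that holds one entry, the list of rows, each a list of 5 numbers: the gripper's target within -1 to 1 (fully open at 1, half-way at 0, shut at -1), then the shift along the world's x, y, z in cm, then the turn about the world's z in rad. A call has 1 to 12 rows; each row shifts and turns the commanded pose from where the row before left it; what a row does not reach is not made up. A row lasts 1/10 s, in which the tool goes at most 50 mm and 8.59 degrees, less where a joint would pass 70% of its speed; a pose out of reach is approached as far as the arm can. A call with a gripper value outside its range is refused whole. The fingers move at their own pace and stop on an object; "force" is the grip in N (left out, the last holds). Time passes only in rows, so rows that do not move let the fingers close. It gives the time, the measured TCP pose, the force and the opening at its end, in the units of the state.
- telemetry.get_state(): the state, without advancing time (a new reading comes with each control period).
- cams.get_image(name): name is "side" or "top" or "wrist"; returns a dict with "image" (480x640x3 uint8, red, green, blue), "camera_matrix" (3x3 intrinsics, pixels), "k1" (the pictures are not rectified: a ray, as slopes to the right and down, at radius r is drawn at 1 + k1 r^2 times it, then the intrinsics apply), "eye" and "attitude" of the camera in the world. Camera axes: x right, y down, z forward; pixel columns grow to the right and rows downward; lengths in m; the calibration is good to about 2 mm. A picture is of the moment at which its call begins. There is no depth.
- manip.sign_off(): hands the job in, once; it reports no verdict.
Trained networks look in a picture, given as the dict that the camera call returned (one of the last four; its "shot" number tells which), for a name from the list of things; names that differ only in an ending like _2 or _b are one class to them, and where a whole thing is asked for, a point or a joint stands for the part that bears it (a point fixed in the world has none). Each returns a list of dicts, best first, with "confidence" (0 to 1); they miss things now and then, are a little off and sometimes report something else, mostly with a low value. They report only what shows in the picture. A call takes as long as a camera call.
- finder.boxes_of(picture, thing): "xy" ([column, row] in pixels, amid what is visible of it).
The state is a dict: "clock": time; "qpos": joint angles; "qd": joint speeds; "effort": joint torques, N m; "position": TCP position; "ee_rot": TCP orientation; "contact_force": force on the tool from outside, world axes, zero at the start; "moment": the same for the moment, N m; "width": finger opening in m.
Only numpy, scipy, OpenCV 4.12 (cv2) and the standard library are available. Lean on these libraries where they do the work, as an engineer would, in place of code of your own. Each camera call takes 0.05 s, during which the arm holds its last target.

## Working session

There is one attempt and no reset: what is moved stays moved. The work goes in short steps, Python scripts to look and compute and a tool call to move; the robot and the scene stay as the last step left them, time stands still between calls to the robot, and variables do not carry over. Pictures are saved under pics/ and viewed, and the job is handed in when it is done.

Besides the shell and the picture viewer there is one more tool, called after "Call:" as name([rows], argument=value, ...), one row to a line, values as JSON. carry_out: Moves the arm, as the interface text tells. Its arguments: {"type":"object","properties":{"rows":{"type":"array","items":{"type":"array","items":{"type":"array","items":{"type":"number"}}}},"force":{"type":"number"}},"required":["rows"]}

```bash
mkdir -p pics; ls; cat > h.py <<'E'
import numpy as np, cv2
from rig import telemetry, cams, manip, finder
from scipy.spatial.transform import Rotation as R
def rot(a):
    a=np.array(a,float)
    return a if a.shape==(3,3) else R.from_quat([a[1],a[2],a[3],a[0]]).as_matrix()
def ray(p,uv):
    K=np.array(p["camera_matrix"]);k=p["k1"]
    d=(np.array(uv,float)-K[:2,2])/np.array([K[0,0],K[1,1]])
    rd=np.hypot(*d);r=rd
    for _ in range(30): r=rd/(1+k*r*r)
    s=d*(r/rd if rd>0 else 1)
    v=rot(p["attitude"])@np.array([s[0],s[1],1]);return np.array(p["eye"]),v
def onz(p,uv,z):
    e,v=ray(p,uv);return e+v*(z-e[2])/v[2]
def proj(p,X):
    c=rot(p["attitude"]).T@(np.array(X,float)-p["eye"])
    s=c[:2]/c[2];s=s*(1+p["k1"]*(s@s));K=np.array(p["camera_matrix"])
    return s*[K[0,0],K[1,1]]+K[:2,2]
def tri(obs):
    A=np.zeros((3,3));b=np.zeros(3)
    for p,uv in obs:
        e,v=ray(p,uv);v=v/np.linalg.norm(v);M=np.eye(3)-np.outer(v,v);A+=M;b+=M@e
    X=np.linalg.solve(A,b)
    return X
def save(p,n): cv2.imwrite("pics/%s.png"%n,np.ascontiguousarray(p["image"][:,:,::-1]))
E
python3 - <<'E'
from h import *
s=telemetry.get_state();print(s)
for n in ["top","side","wrist"]:
    p=cams.get_image(n);save(p,n+"0");print(n,p["eye"],p["attitude"],p["k1"],p["camera_matrix"])
    for t in ["shaker","shaker_pin","shaker_fence","shaker_catch","rack","rack_fork","rack_end","rack_handle","rack_push","jar_a","bottle","lens","lid"]:
        print(t,[(np.round(b["xy"],1).tolist(),round(b["confidence"],2)) for b in finder.boxes_of(p,t)][:3])
E
```

```text
pics
{'clock': 0.0, 'qpos': array([-1.42501277e+00,  2.76608610e-01,  1.50611969e+00,  1.71633069e-05,
        1.36065823e+00, -1.20994258e-01]), 'qd': array([ 9.04857713e-04, -1.03802464e-05, -6.42479218e-04, -1.38839539e-03,
       -5.41399574e-04,  5.07019160e-04]), 'effort': array([ 1.99781352e-03, -4.16761994e+01, -2.45803767e+01,  3.13265118e-04,
        1.07992798e-02,  1.11660313e-05]), 'position': array([ 0.15151422, -0.55415542,  0.23043728]), 'ee_rot': array([-6.32325956e-04,  7.94864807e-01, -6.06785904e-01, -6.36181513e-04]), 'contact_force': array([-0.39087456, -0.11025918,  0.22926628]), 'moment': array([-0.01520483,  0.02891139,  0.01400506]), 'width': 0.08559662042903832}
top [ 0.49718931 -0.01861822  1.25629028] [ 0.03572884 -0.69972536  0.71223204 -0.04281819] -0.05012400526514295 [[459.13598317   0.         321.09467187]
 [  0.         459.13598317 241.07431026]
 [  0.           0.           1.        ]]
shaker [([367.2, 260.9], 0.66)]
shaker_pin [([367.6, 259.0], 0.87)]
shaker_fence [([366.7, 261.3], 0.65)]
shaker_catch [([366.4, 260.6], 0.87), ([323.2, 179.5], 0
[... 805 characters left out ...]
ack_fork [([333.2, 336.6], 0.64)]
rack_end [([332.7, 338.1], 0.6)]
rack_handle [([332.5, 339.7], 0.78)]
rack_push [([333.8, 338.1], 0.73)]
jar_a [([272.0, 219.3], 0.92), ([242.7, 249.3], 0.64)]
bottle [([249.2, 297.7], 0.68), ([361.7, 226.9], 0.2)]
lens [([271.6, 220.8], 0.22)]
lid [([234.9, 364.4], 0.8)]
wrist [ 0.23305534 -0.53182325  0.37337858] [ 0.13207558  0.78334365 -0.59896047 -0.10087184] -0.029442414048797785 [[335.75413984   0.         319.45299137]
 [  0.         335.75413984 237.88705322]
 [  0.           0.           1.        ]]
shaker []
shaker_pin []
shaker_fence []
shaker_catch []
rack []
rack_fork []
rack_end []
rack_handle []
rack_push []
jar_a []
bottle []
lens []
lid []
```

View pics/top0.png

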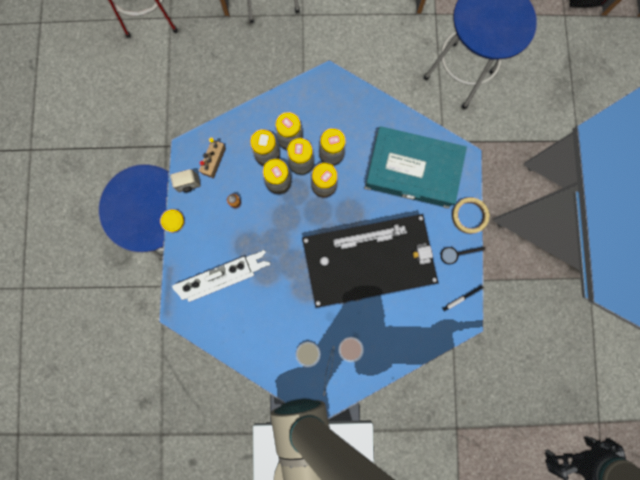

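View pics/side0.png

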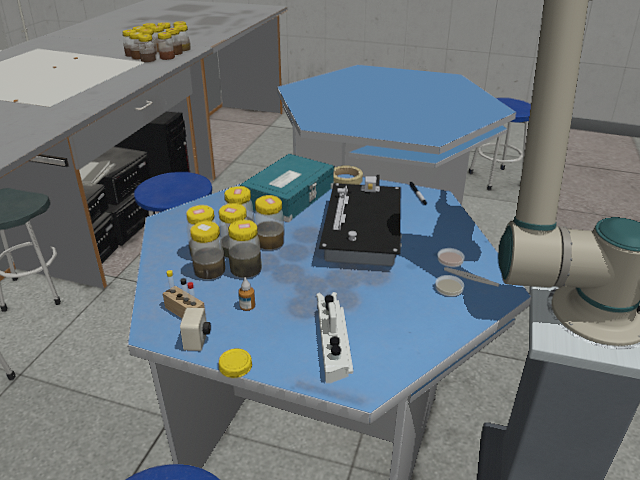

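```bash
python3 - <<'E'
import cv2
a=cv2.imread("pics/top0.png")[160:340,190:450];cv2.imwrite("pics/top0c.png",cv2.resize(a,None,fx=3,fy=3,interpolation=2))
a=cv2.imread("pics/side0.png")[130:400,200:460];cv2.imwrite("pics/side0c.png",cv2.resize(a,None,fx=2.2,fy=2.2,interpolation=2))
E
```

```text
(no output)
```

View pics/top0c.png

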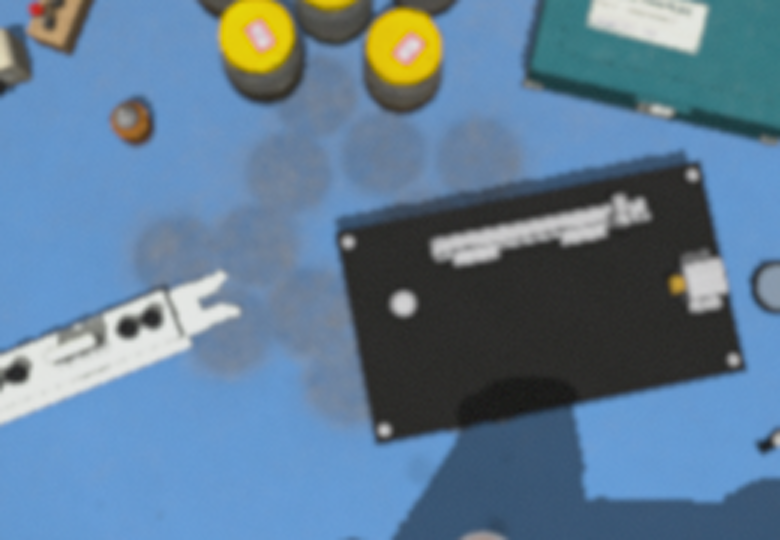

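View pics/side0c.png

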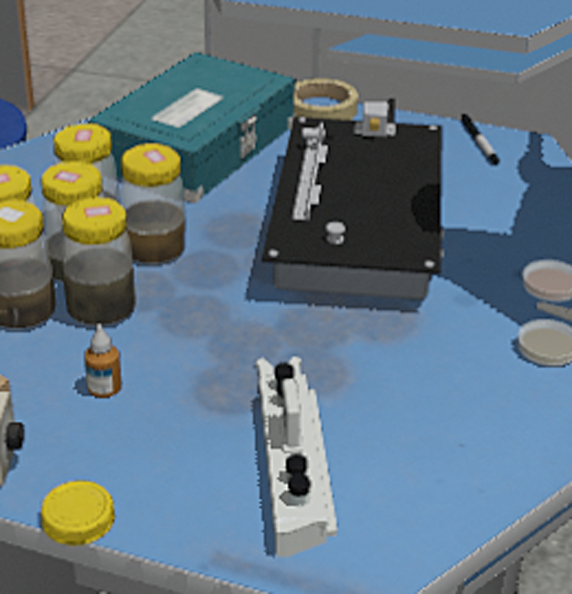

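```bash
python3 - <<'E'
from h import *
p=cams.get_image("top")
f=lambda u,v,z: onz(p,(190+u/3-0.33,160+v/3-.33),z)
C=[f(*q,.06) for q in [(337,225),(697,160),(745,368),(377,440)]]
for c in C: print("plat",c.round(4))
ctr=np.mean(C,0);print(ctr)
yd=(C[0]-C[1]+C[3]-C[2]);print("yaw y-axis",np.degrees(np.arctan2(yd[1],yd[0]))-90, np.linalg.norm(C[0]-C[1]),np.linalg.norm(C[0]-C[3]))
print("pinhead",f(403,303,.075))
# rack: whole-image px
g=lambda u,v,z: onz(p,(u,v),z)
print("fork tips", f(222,274,.008),f(238,313,.008))
print("handle top", f(78,340,.078))
R_=rot(telemetry.get_state()["ee_rot"]);print(R_)
w=cams.get_image("wrist");print(R_.T@(w["eye"]-telemetry.get_state()["position"])); print(R_.T@rot(w["attitude"]))
a=cv2.imread("pics/top0.png")[240:310,160:280];cv2.imwrite("pics/top0r.png",cv2.resize(a,None,fx=6,fy=6,interpolation=2))
E
```

```text
plat [0.6484 0.018  0.06  ]
plat [ 0.7009 -0.3008  0.06  ]
plat [ 0.5169 -0.3351  0.06  ]
plat [ 0.4612 -0.0139  0.06  ]
[ 0.58185519 -0.15796823  0.06      ]
yaw y-axis 9.596854054787329 0.32306723804046966 0.18981454208142484
pinhead [ 0.57798109 -0.03825385  0.075     ]
fork tips [0.61182892 0.12472681 0.008     ] [0.57608189 0.11038679 0.008     ]
handle top [0.55085395 0.24018831 0.078     ]
[[ 2.63646693e-01 -9.64619314e-01  1.09370994e-05]
 [-9.64619310e-01 -2.63646693e-01 -8.82625555e-05]
 [ 8.80232959e-05  1.27199937e-05 -9.99999996e-01]]
[-0.00055659 -0.08461015 -0.14206897]
[[ 9.99998780e-01 -1.50436801e-03 -4.20413071e-04]
 [ 1.55906426e-03  9.44764718e-01  3.27745629e-01]
 [-9.58586014e-05 -3.27745884e-01  9.44765911e-01]]
```

View pics/top0r.png

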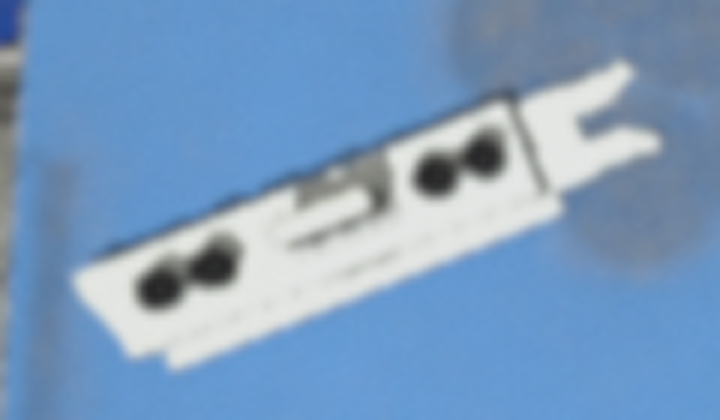

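Call:
carry_out([
  [[1,2.2,4.4,0,0.137],[1,2.2,4.4,0,0.137],[1,2.2,4.4,0,0.137],[1,2.2,4.4,0,0.137],[1,2.2,4.4,0,0.137],[1,2.2,4.4,0,0.137],[1,2.2,4.4,0,0.137],[1,2.2,4.4,0,0.137],[1,2.2,4.4,0,0.137],[1,2.2,4.4,0,0.137],[1,2.2,4.4,0,0.137],[1,2.2,4.4,0,0.137]],
])

```text
clock: 3.4
position: [0.4162, -0.0247, 0.2318]
ee_rot: [0.0, 0.985, 0.172, 0.001]
contact_force: [1.1, -0.2, -0.3]
width: 0.0854
```

```bash
python3 - <<'E'
from h import *
p=cams.get_image("wrist");save(p,"w1");s=telemetry.get_state();print(s["position"],s["qpos"])
np.save("w1.npy",p,allow_pickle=True)
E
```

```text
[ 0.41939747 -0.01724497  0.23182663] [-0.21488352  0.03513309  1.80378699  0.00905996  1.29923263 -0.572791  ]
```

View pics/w1.png

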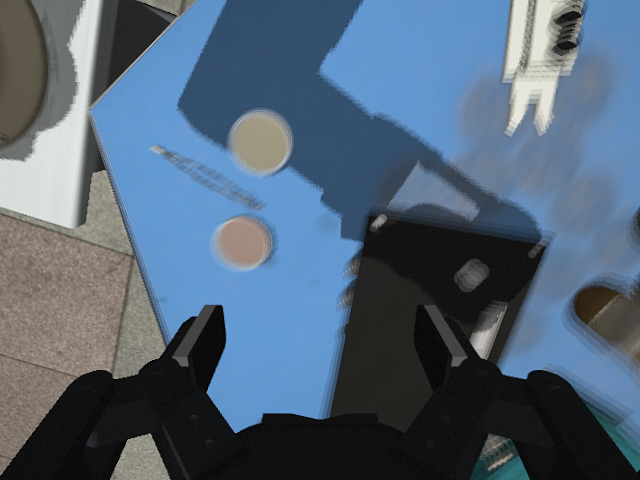

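Call:
carry_out([
  [[1,3.2,3.7,-0.6,0],[1,3.2,3.7,-0.6,0],[1,3.2,3.7,-0.6,0],[1,3.2,3.7,-0.6,0],[1,3.2,3.7,-0.6,0],[1,0,0,0,0],[1,0,0,0,0],[1,0,0,0,0]],
])

```text
clock: 4.25
position: [0.5748, 0.1575, 0.2013]
ee_rot: [0.0, 0.986, 0.169, -0.0]
contact_force: [0.8, 0.1, 0.3]
width: 0.085
```

```bash
python3 - <<'E'
from h import *
p=cams.get_image("wrist");save(p,"w2");s=telemetry.get_state();print(s["position"],s["qpos"],s["contact_force"])
np.save("w2.npy",p,allow_pickle=True)
t=cams.get_image("top");np.save("t2.npy",t,allow_pickle=True)
E
```

```text
[0.57485086 0.15722342 0.20163297] [ 1.50483100e-01  3.24803350e-01  1.50807782e+00 -3.76671979e-04
  1.30897951e+00 -1.88275833e-01] [-0.18056186 -0.20060419  0.48789173]
```

View pics/w2.png

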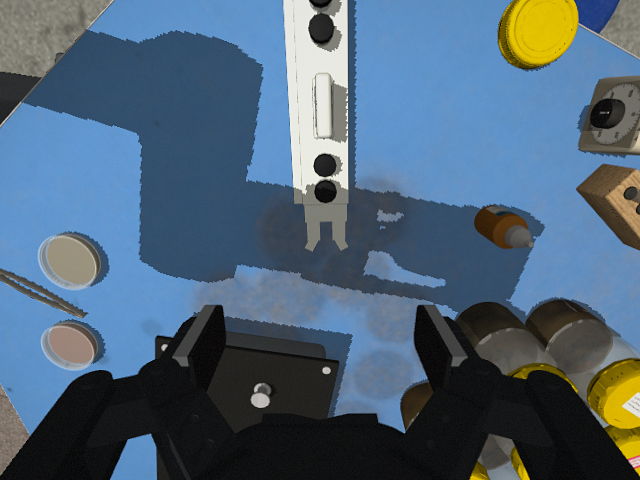

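```bash
python3 - <<'E'
import cv2
a=cv2.imread("pics/w2.png")
cv2.imwrite("pics/w2a.png",cv2.resize(a[60:260,270:370],None,fx=3,fy=3,interpolation=2))
cv2.imwrite("pics/w2b.png",cv2.resize(a[310:440,140:370],None,fx=3,fy=3,interpolation=2))
E
```

```text
(no output)
```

View pics/w2a.png

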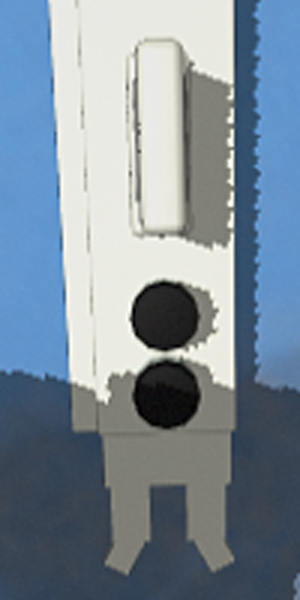

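View pics/w2b.png

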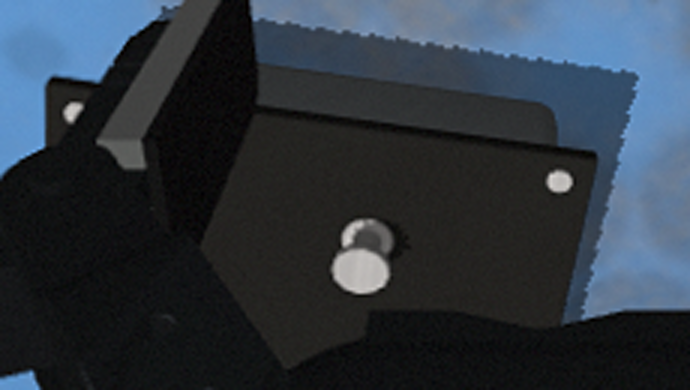

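```bash
python3 - <<'E'
from h import *
from scipy.optimize import least_squares
p=np.load("w2.npy",allow_pickle=True).item();t=np.load("t2.npy",allow_pickle=True).item()
c=lambda u,v:((u+.5)/3-.5+270,(v+.5)/3-.5+60)
M=[((0,0,.078),c(162,136)),((6.5,110,.008),c(150,487)),((-6.5,110,.008),c(187,487)),((12,140,.008),c(128,574)),((-12,140,.008),c(214,574)),((-22,86,.03),c(236,430)),((22,86,.03),c(97,432))]
def W(q,m):
    x,y=m[0]/1000,m[1]/1000;cs,sn=np.cos(q[2]),np.sin(q[2])
    return [q[0]+cs*x-sn*y,q[1]+sn*x+cs*y,m[2]]
f=lambda q:np.concatenate([proj(p,W(q,m))-uv for m,uv in M])
r=least_squares(f,[.55,.24,-2.8]);print("rack",r.x,np.degrees(r.x[2]));print(r.fun.reshape(-1,2).round(1))
print("handle top by wrist",onz(p,c(162,136),.078))
# top view check
Mt=[((-22,86,.03),(160+515/6,240+92/6)),((12,140,.008),(160+660/6,240+147/6)),((-12,140,.008),(160+630/6,240+65/6))]
for m,uv in Mt: print("top resid",proj(t,W(r.x,m))-uv)
d=lambda u,v:((u+.5)/3-.5+140,(v+.5)/3-.5+310)
print("pin head",onz(p,d(361,270),.0745),"foot",onz(p,d(370,240),.06),"corner",onz(p,d(596,155),.06),"screw",onz(p,d(559,181),.061), onz(p,d(73,112),.061))
for u,v,n in [(503,226,"bottle")]: print(n,onz(p,(490,220),.03))
print(onz(p,(490,345),.06))
E
```

```text
rack [ 0.54569702  0.24917431 -2.77338637] -158.9033341843133
[[ 0.   1.1]
 [-0.2  0.1]
 [-0.  -0.2]
 [ 2.8 -1.8]
 [-3.4 -2.4]
 [ 0.2  0.7]
 [ 0.5  1.4]]
handle top by wrist [0.54542668 0.24987781 0.078     ]
top resid [-2.53887648  0.71564911]
top resid [-2.43126965 -3.70635848]
top resid [-0.64435203  1.81804676]
pin head [ 0.5780425  -0.03677963  0.0745    ] foot [ 0.57900892 -0.03719826  0.06      ] corner [0.64192275 0.02443459 0.06      ] screw [0.63336893 0.01063887 0.061     ] [ 0.46889027 -0.01773043  0.061     ]
bottle [0.73353324 0.2077974  0.03      ]
[0.78085554 0.09362203 0.06      ]
```

Call:
carry_out([
  [[1,-1.5,4.6,0,0.03],[1,-1.4,4.6,-2,0],[1,0,0,-4,0],[1,0,0,-4,0],[1,0,0,0,0],[1,0,0,0,0]],
])

```text
clock: 4.95
position: [0.5471, 0.2477, 0.1029]
ee_rot: [0.0, 0.983, 0.183, -0.0]
contact_force: [-0.2, -1.0, 0.2]
width: 0.0856
```

```bash
python3 - <<'E'
from h import *
p=cams.get_image("wrist");save(p,"w3");s=telemetry.get_state();print(s["position"],s["qpos"],s["contact_force"],R.from_matrix(rot(s["ee_rot"])).as_euler("zyx",True))
E
```

```text
[0.54839211 0.24806923 0.10412887] [ 3.09280255e-01  4.07964259e-01  1.63752968e+00 -5.17749645e-05
  1.09303260e+00 -5.95233412e-02] [ 0.29068149 -0.55566955  0.49579256] [-2.11323242e+01  1.68142018e-01 -1.79949038e+02]
```

View pics/w3.png

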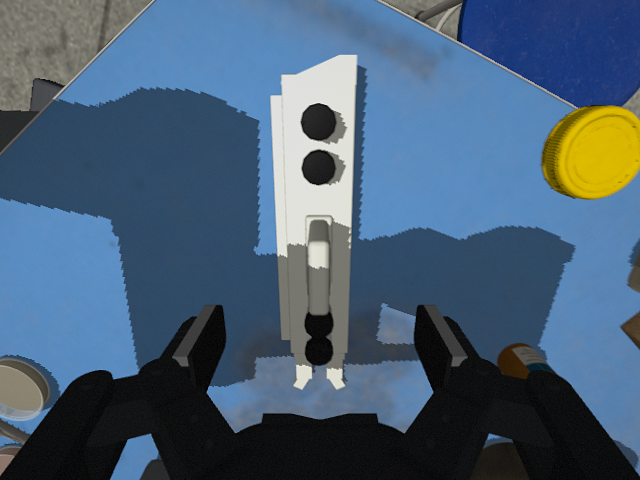

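Call:
carry_out([
  [[1,-0.1,0.1,-2,0],[1,0,0,-2,0],[1,0,0,-1.8,0],[-1,0,0,0,0],[-1,0,0,0,0],[-1,0,0,0,0],[-1,0,0,0,0],[-1,0,0,0,0],[-1,0,0,0,0]],
], force=50)

```text
clock: 5.9
position: [0.5464, 0.2495, 0.045]
ee_rot: [-0.0, 0.983, 0.184, 0.0]
contact_force: [-1.2, -0.4, 4.8]
width: 0.0113
```

Call:
carry_out([
  [[-1,0,0,0,0],[-1,0,0,0,0]],
])

```text
clock: 6.1
position: [0.5463, 0.2495, 0.045]
ee_rot: [-0.0, 0.983, 0.184, 0.0]
contact_force: [-2.2, -1.1, 6.3]
width: 0.0112
```

Call:
carry_out([
  [[-1,0,0,2,0],[-1,0,0,2,0],[-1,-0.4,-0.6,0,0.13],[-1,-0.4,-0.6,0,0.13],[-1,-0.4,-0.6,0,0.13],[-1,-0.4,-0.6,0,0.13],[-1,-0.4,-0.6,0,0.13],[-1,-0.4,-0.6,0,0.13],[-1,-0.4,-0.6,0,0.13],[-1,-0.4,-0.6,0,0.13],[-1,0,0,0,0],[-1,0,0,-1,0]],
])

```text
clock: 7.3
position: [0.5151, 0.2019, 0.0743]
ee_rot: [0.0, 0.763, 0.647, 0.001]
contact_force: [0.3, -0.2, -4.1]
width: 0.011
```

Call:
carry_out([
  [[-1,0,0,-1,0],[-1,0,0,-1,0],[-1,0,0,-0.5,0],[-1,0,0,0,0]],
])

```text
clock: 7.7
position: [0.5133, 0.2014, 0.0477]
ee_rot: [-0.001, 0.762, 0.648, -0.001]
contact_force: [-0.3, -0.1, -4.4]
width: 0.0113
```

```bash
python3 - <<'E'
from h import *
p=cams.get_image("wrist");save(p,"w4");s=telemetry.get_state();print(s["position"],s["qpos"],s["contact_force"],R.from_matrix(rot(s["ee_rot"])).as_euler("zyx",True))
E
```

```text
[0.51381974 0.20145457 0.04839782] [ 2.47519849e-01  4.06143944e-01  1.81281142e+00  9.94714900e-05
  9.23992137e-01 -1.16236156e+00] [-0.19438101  1.15133753 -4.30733035] [-8.07768262e+01 -7.63754483e-02  1.79985391e+02]
```

View pics/w4.png

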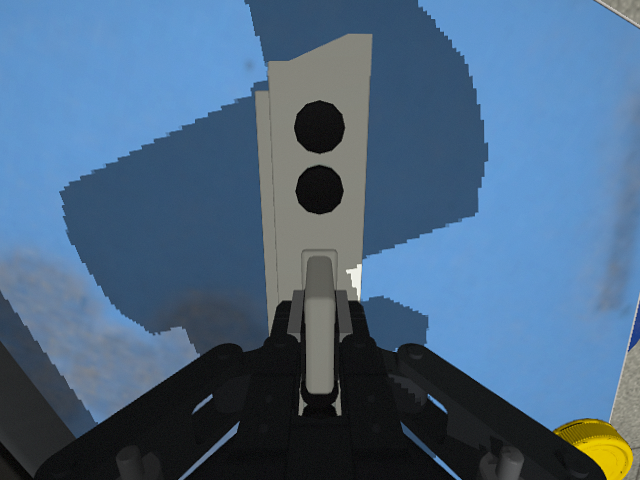

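Call:
carry_out([
  [[-1,0,0,-0.2,0],[-1,0,0,-0.1,0],[-1,0,0,0,0]],
])

```text
clock: 8.05
position: [0.5143, 0.2015, 0.0463]
ee_rot: [0.0, 0.762, 0.648, 0.0]
contact_force: [-0.5, 0.0, -4.6]
width: 0.0113
```

Call:
carry_out([
  [[-1,0,0,-0.15,0],[-1,0,0,0,0]],
])

```text
clock: 8.25
position: [0.5145, 0.2015, 0.045]
ee_rot: [0.0, 0.762, 0.648, 0.0]
contact_force: [0.2, -0.3, -3.1]
width: 0.0113
```

Call:
carry_out([
  [[-1,0,0,-0.1,0],[1,0,0,0,0],[1,0,0,0,0],[1,0,0,0,0],[1,0,0,0,0],[1,0,0,2,0],[1,0,0,3,0],[1,0,0,3,-0.14],[1,0,0,0,-0.14],[1,0,0,0,-0.14],[1,0,0,0,-0.14],[1,0,0,0,-0.14]],
])

```text
clock: 9.45
position: [0.5141, 0.2015, 0.1237]
ee_rot: [0.0, 0.939, 0.345, 0.0]
contact_force: [0.2, 0.3, -0.5]
width: 0.0856
```

Call:
carry_out([
  [[1,0,0,0,-0.145],[1,0,0,0,-0.145],[1,0,0,0,-0.145],[1,0,0,0,-0.145],[1,0,0,0,-0.145],[1,0,0,0,-0.145],[1,0,0,0,-0.145],[1,0,0,0,-0.145],[1,0,0,0,-0.145],[1,0,0,0,-0.145],[1,0,0,0,-0.145],[1,0,0,0,-0.145]],
])

```text
clock: 10.65
position: [0.5141, 0.2015, 0.1235]
ee_rot: [0.0, 0.869, -0.495, -0.0]
contact_force: [0.5, 0.1, -0.4]
width: 0.0856
```

Call:
carry_out([
  [[1,0,0,0,-0.14],[1,0,0,0,-0.14],[1,0,0,0,-0.14],[1,0,0,0,-0.14],[1,0,0,0,-0.14],[1,0,0,0,0],[1,0,0,0,0]],
])

```text
clock: 11.35
position: [0.5141, 0.2015, 0.1235]
ee_rot: [-0.0, -0.65, 0.76, -0.0]
contact_force: [0.2, -0.3, -0.6]
width: 0.0855
```

```bash
python3 - <<'E'
from h import *
p=cams.get_image("wrist");save(p,"w5");s=telemetry.get_state();print(s["position"],s["qpos"],s["contact_force"],R.from_matrix(rot(s["ee_rot"])).as_euler("zyx",True))
E
```

```text
[0.5141358  0.20147825 0.12358099] [ 2.47525915e-01  3.24117498e-01  1.71975829e+00 -8.89603727e-05
  1.09783547e+00  1.97510564e+00] [-0.57136591  0.03531325  0.25641116] [ 9.89807044e+01 -5.47657330e-03  1.79993936e+02]
```

View pics/w5.png

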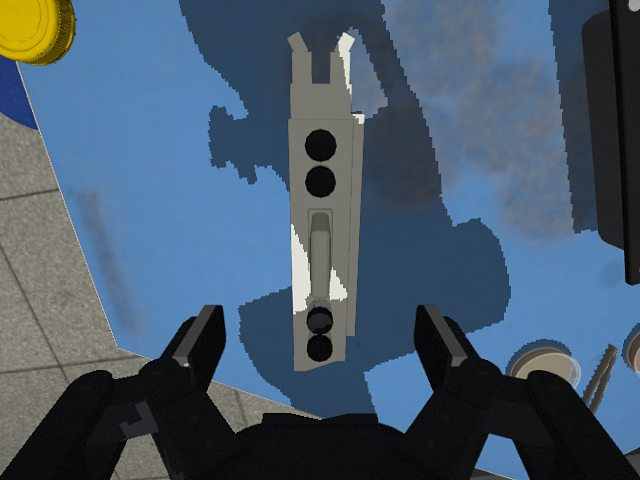

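Call:
carry_out([
  [[1,0,0,-3,0],[1,0,0,-3,0],[1,0,0,-1.9,0],[-1,0,0,0,0],[-1,0,0,0,0],[-1,0,0,0,0],[-1,0,0,0,0],[-1,0,0,0,0],[-1,0,0,0,0],[-1,0,0,0,0],[-1,0,0,2,0],[-1,0,0,3,0]],
], force=60)

```text
clock: 12.6
position: [0.5115, 0.2008, 0.0925]
ee_rot: [-0.003, -0.649, 0.761, 0.002]
contact_force: [0.9, 0.6, -4.3]
width: 0.0113
```

```bash
python3 - <<'E'
from h import *
s=telemetry.get_state();print(s["position"],s["contact_force"],s["width"])
pin=np.array([.578,-.037])
C=np.array([.5815,-.158])
for y in [8.5,9.6,10.7]:
    a=np.radians(y);Rm=np.array([[np.cos(a),-np.sin(a)],[np.sin(a),np.cos(a)]])
    print(y,"pin from centre",C+Rm@[.02,.118])
E
```

```text
[0.51145371 0.20084541 0.09254578] [ 0.92629872  0.59344806 -4.34150719] 0.011274370012619885
8.5 pin from centre [ 0.58383881 -0.03833994]
9.6 pin from centre [ 0.58154121 -0.03831709]
10.7 pin from centre [ 0.5792436  -0.03833836]
```

Call:
carry_out([
  [[-1,0,0,3.5,0],[-1,0,0,3.7,0],[-1,0,0,3.5,0.1],[-1,0.4,-4,0,0.14],[-1,0.4,-4,0,0.14],[-1,0.4,-4,0,0.14],[-1,0.4,-4,0,0.14],[-1,0.4,-4,0,0.14],[-1,0.4,-4,0,0.14],[-1,0.4,-4,0,0.14],[-1,0.4,-4,0,0.14],[-1,0,-4,0,0.14]],
])

```text
clock: 13.8
position: [0.5457, -0.1597, 0.2003]
ee_rot: [-0.001, 0.983, -0.181, -0.001]
contact_force: [0.8, 0.7, -3.5]
width: 0.0111
```

Call:
carry_out([
  [[-1,0,-4,0,0.14],[-1,0,0,0,0.018],[-1,0,0,0,0],[-1,0,0,0,0]],
])

```text
clock: 14.2
position: [0.5454, -0.1974, 0.2006]
ee_rot: [-0.001, 0.994, -0.106, -0.001]
contact_force: [1.1, 0.7, -4.6]
width: 0.0109
```

```bash
python3 - <<'E'
from h import *
p=cams.get_image("wrist");save(p,"w6");np.save("w6.npy",p,allow_pickle=True);s=telemetry.get_state();print(s["clock"],s["position"],s["qpos"],s["contact_force"],R.from_matrix(rot(s["ee_rot"])).as_euler("zyx",True))
p=cams.get_image("top");save(p,"t6");np.save("t6.npy",p,allow_pickle=True)
p=cams.get_image("side");save(p,"s6");np.save("s6.npy",p,allow_pickle=True)
E
```

```text
14.25 [ 0.54558708 -0.19720064  0.20091037] [-4.67152505e-01  3.02789216e-01  1.54291846e+00  6.59155225e-04
  1.29785804e+00 -2.55518464e-01] [ 0.68652282  0.38799582 -4.68198397] [ 1.21360153e+01 -8.45541593e-02 -1.79916619e+02]
```

View pics/w6.png

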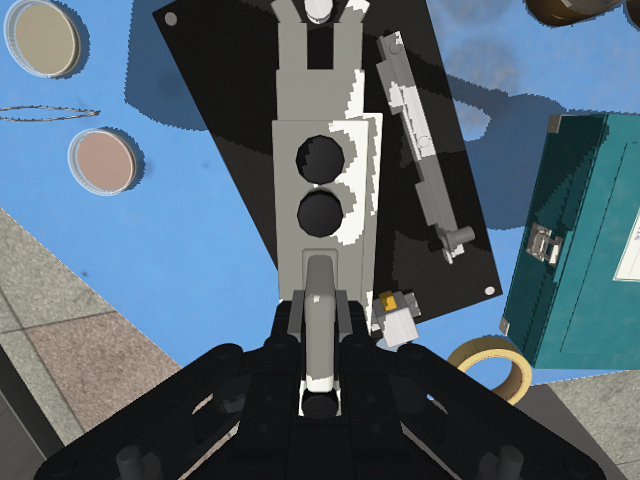

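View pics/s6.png

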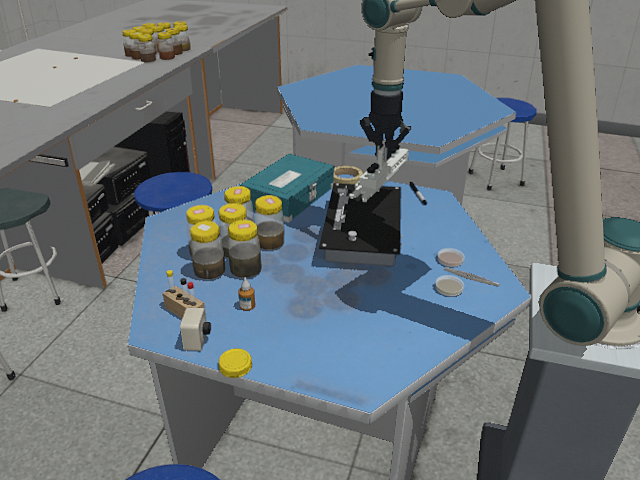

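```bash
python3 - <<'E'
import cv2
a=cv2.imread("pics/w6.png")
cv2.imwrite("pics/w6a.png",cv2.resize(a[0:130,140:400],None,fx=3,fy=3,interpolation=2))
cv2.imwrite("pics/w6b.png",cv2.resize(a[210:360,340:520],None,fx=3.5,fy=3.5,interpolation=2))
E
```

```text
(no output)
```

View pics/w6a.png

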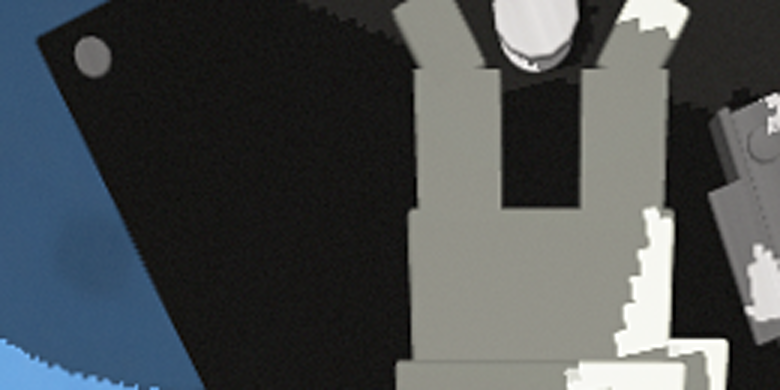

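View pics/w6b.png

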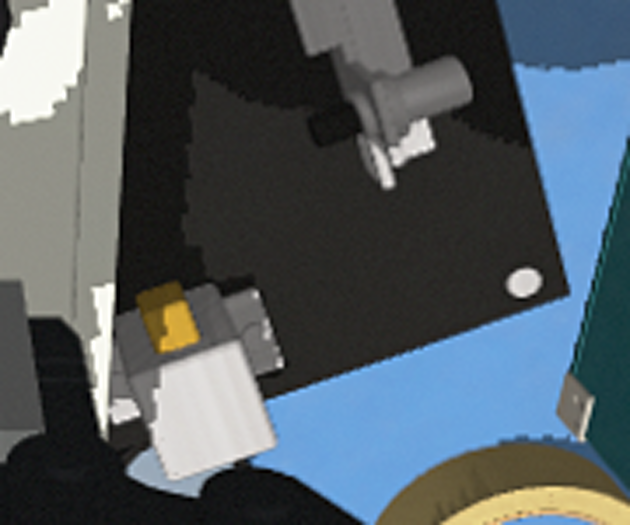

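```bash
python3 - <<'E'
from h import *
p=np.load("w6.npy",allow_pickle=True).item()
a=lambda u,v:((u+.5)/3-.5+140,(v+.5)/3-.5)
b=lambda u,v:((u+.5)/3.5-.5+340,(v+.5)/3.5-.5+210)
s1=onz(p,a(93,57),.061);s2=onz(p,b(524,283),.061);c1=onz(p,a(38,38),.06);c2=onz(p,b(568,293),.06)
print("screws",s1,s2,"ctr",(s1+s2)/2,np.linalg.norm(s1-s2));print("corners",c1,c2,"ctr",(c1+c2)/2,np.linalg.norm(c1-c2),np.hypot(.19,.33))
d=c1-c2;print("yaw",np.degrees(np.arctan2(d[1],d[0])-np.arctan2(.33,-.19)))
pin=onz(p,a(536,20),.0745);print("pin",pin)
for c in [(s1+s2)/2,(c1+c2)/2]:
    d=pin-c;print("d",np.linalg.norm(d[:2]),"yaw",np.degrees(np.arctan2(d[1],d[0])-np.arctan2(.118,.02)))
zu=.2008-.045
f1=onz(p,a(501,208),zu+.008);f2=onz(p,a(580,208),zu+.008);print("slot end",f1,f2,(f1+f2)/2,np.linalg.norm(f1-f2))
m1=onz(p,a(500,68),zu+.008);m2=onz(p,a(582,68),zu+.008);m=(m1+m2)/2;d=m-(f1+f2)/2;print("slot dir",np.degrees(np.arctan2(d[1],d[0]))-90)
E
```

```text
screws [ 0.47127479 -0.01924127  0.061     ] [ 0.68796589 -0.29493026  0.061     ] ctr [ 0.57962034 -0.15708577  0.061     ] 0.35065574742439304
corners [ 0.45903188 -0.01184342  0.06      ] [ 0.70016417 -0.30131143  0.06      ] ctr [ 0.57959802 -0.15657743  0.06      ] 0.3767446200584201 0.38078865529319544
yaw 9.863421894183293
pin [ 0.57828644 -0.03930274  0.0745    ]
d 0.11779057956855855 yaw 10.268579342602482
d 0.11728201842359055 yaw 10.260489447942067
slot end [ 0.56212141 -0.08894492  0.1638    ] [ 0.57456553 -0.09165534  0.1638    ] [ 0.56834347 -0.09030013  0.1638    ] 0.012735875360804673
slot dir -12.478888726724676
```

Call:
carry_out([
  [[-1,-0.2,0.05,-2,0],[-1,0,0,-2.5,0],[-1,0,0,-2.5,0],[-1,0,0,-1.5,0],[-1,0,0,-0.5,0],[-1,0,0,0,0],[-1,0,0,0,0]],
])

```text
clock: 15.05
position: [0.545, -0.198, 0.1126]
ee_rot: [0.0, 0.994, -0.106, 0.001]
contact_force: [1.1, -0.4, -5.2]
width: 0.0111
```

```bash
python3 - <<'E'
from h import *
p=cams.get_image("wrist");save(p,"w7");np.save("w7.npy",p,allow_pickle=True);s=telemetry.get_state();print(s["clock"],s["position"],s["contact_force"],R.from_matrix(rot(s["ee_rot"])).as_euler("zyx",True))
E
```

```text
15.1 [ 0.54513317 -0.19821498  0.11289005] [ 0.82911291  0.51942558 -4.63515903] [1.21235033e+01 1.37169041e-01 1.79930680e+02]
```

View pics/w7.png

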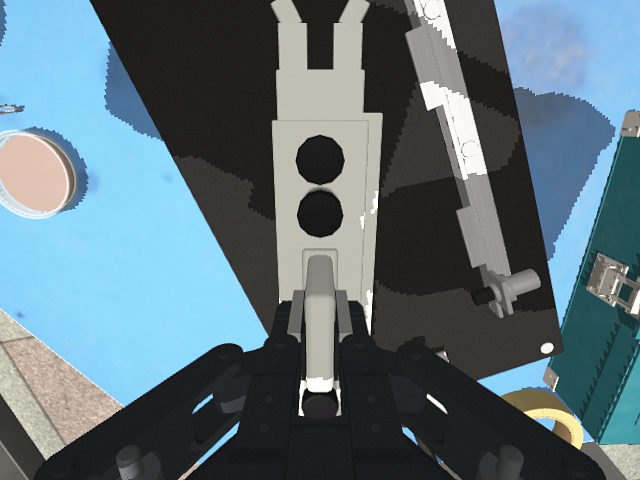

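Call:
carry_out([
  [[-1,-0.2,0.05,-0.3,0],[-1,0,0,-0.2,0],[-1,0,0,0,0]],
])

```text
clock: 15.4
position: [0.542, -0.1975, 0.1068]
ee_rot: [-0.0, 0.994, -0.106, 0.0]
contact_force: [-0.6, -0.4, -3.6]
width: 0.0114
```

Call:
carry_out([
  [[-1,0,0,-0.1,0],[-1,0,0,0,0]],
])

```text
clock: 15.6
position: [0.5423, -0.1978, 0.106]
ee_rot: [0.0, 0.994, -0.106, 0.0]
contact_force: [-2.0, -1.6, -1.1]
width: 0.0113
```

Call:
carry_out([
  [[-1,0,0,-0.1,0],[-1,0,0,0,0]],
])

```text
clock: 15.8
position: [0.5424, -0.1979, 0.1057]
ee_rot: [0.0, 0.994, -0.106, 0.001]
contact_force: [-2.3, -0.8, 5.9]
width: 0.011
```

Call:
carry_out([
  [[-1,0,0,-0.0,0],[-1,0.107,0.489,0.05,0],[-1,0.107,0.489,0,0],[-1,0.107,0.489,0,0],[-1,0.107,0.489,0,0],[-1,0,0,0,0]],
])

```text
clock: 16.4
position: [0.5474, -0.1773, 0.1057]
ee_rot: [0.0, 0.994, -0.106, 0.001]
contact_force: [-0.2, -2.7, 4.7]
width: 0.0112
```

```bash
python3 - <<'E'
from h import *
p=cams.get_image("side");save(p,"s8");np.save("s8.npy",p,allow_pickle=True);s=telemetry.get_state();print(s["clock"],s["position"],s["contact_force"],s["moment"],R.from_matrix(rot(s["ee_rot"])).as_euler("zyx",True))
a=p["image"][180:280,300:420,::-1];cv2.imwrite("pics/s8a.png",cv2.resize(a,None,fx=6,fy=6,interpolation=2))
p=cams.get_image("top");a=p["image"][200:320,290:450,::-1];cv2.imwrite("pics/t8a.png",cv2.resize(a,None,fx=4,fy=4,interpolation=2))
E
```

```text
16.45 [ 0.5473605  -0.17735237  0.1057185 ] [ 1.15033555 -2.53187233  5.46969483] [0.23704074 0.07638749 0.02436665] [1.21213703e+01 1.11144914e-01 1.79993304e+02]
```

View pics/s8a.png

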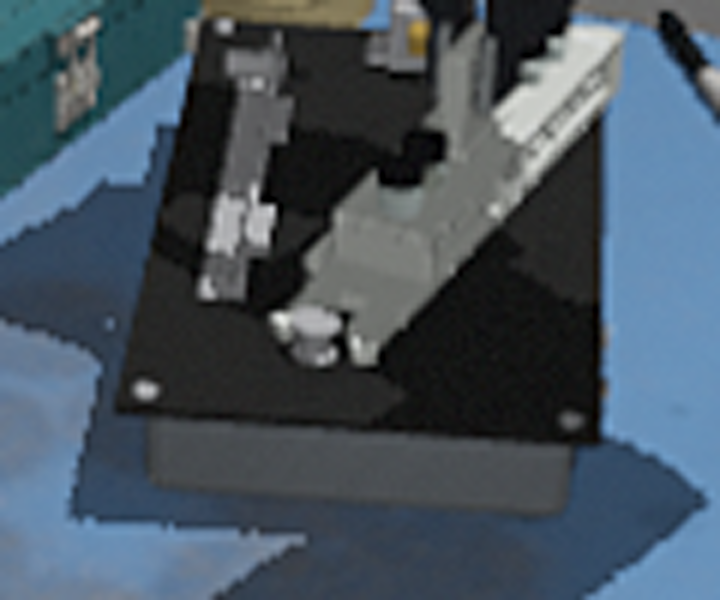

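View pics/t8a.png

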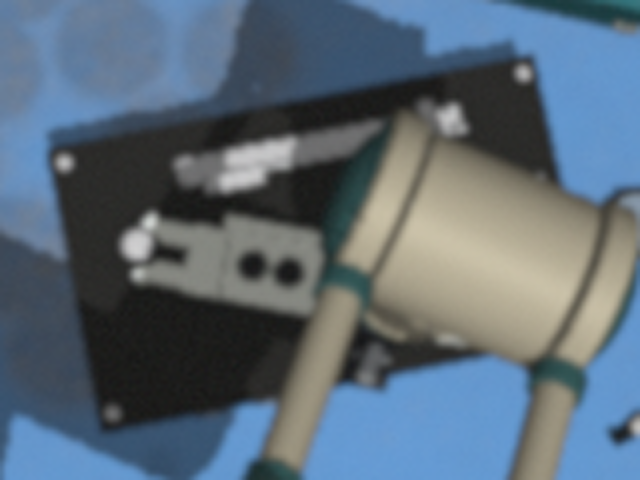

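Call:
carry_out([
  [[-1,0.107,0.489,0.03,0],[-1,0.107,0.489,0,0],[-1,0.085,0.391,0,0],[-1,0,0,0,0]],
])

```text
clock: 16.9
position: [0.55, -0.1634, 0.1057]
ee_rot: [-0.0, 0.994, -0.106, 0.001]
contact_force: [0.4, -2.8, 5.4]
width: 0.0116
```

Call:
carry_out([
  [[-1,0.064,0.293,0,0],[-1,0.064,0.293,0,0],[-1,0,0,0,0]],
])

```text
clock: 17.2
position: [0.5512, -0.158, 0.1057]
ee_rot: [0.0, 0.994, -0.106, 0.001]
contact_force: [0.3, -3.9, 4.7]
width: 0.0111
```

Call:
carry_out([
  [[-1,0.043,0.196,0,0],[-1,0.043,0.196,0,0],[-1,0,0,0,0]],
])

```text
clock: 17.5
position: [0.552, -0.1543, 0.1057]
ee_rot: [0.0, 0.994, -0.106, 0.001]
contact_force: [-0.8, -3.3, 5.6]
width: 0.0114
```

Call:
carry_out([
  [[-1,0.032,0.147,0,0],[-1,0,0,0,0]],
])

```text
clock: 17.7
position: [0.5523, -0.1529, 0.1057]
ee_rot: [0.0, 0.994, -0.106, 0.0]
contact_force: [-0.5, -4.7, 5.7]
width: 0.0111
```

Call:
carry_out([
  [[-1,0.032,0.147,0,0],[-1,0,0,0,0]],
])

```text
clock: 17.9
position: [0.5526, -0.1515, 0.1057]
ee_rot: [0.0, 0.994, -0.106, 0.001]
contact_force: [-0.5, -3.4, 5.3]
width: 0.0109
```

Call:
carry_out([
  [[-1,0.032,0.147,0,0],[-1,0,0,0,0]],
])

```text
clock: 18.1
position: [0.5529, -0.1501, 0.1057]
ee_rot: [0.0, 0.994, -0.106, 0.001]
contact_force: [-0.1, -5.0, 5.5]
width: 0.011
```

Call:
carry_out([
  [[-1,0.021,0.098,0,0],[-1,0,0,0,0]],
])

```text
clock: 18.3
position: [0.553, -0.1498, 0.1057]
ee_rot: [0.001, 0.994, -0.106, 0.0]
contact_force: [-0.3, -6.3, 5.4]
width: 0.0112
```

Call:
carry_out([
  [[-1,0.021,0.098,0,0],[-1,0,0,0,0]],
])

```text
clock: 18.5
position: [0.5531, -0.1498, 0.1057]
ee_rot: [0.002, 0.994, -0.105, 0.0]
contact_force: [-2.7, -9.4, 5.2]
width: 0.0115
```

```bash
python3 - <<'E'
from h import *
p=cams.get_image("side")
a=p["image"][180:280,300:420,::-1];cv2.imwrite("pics/s9a.png",cv2.resize(a,None,fx=6,fy=6,interpolation=2))
E
```

```text
(no output)
```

View pics/s9a.png

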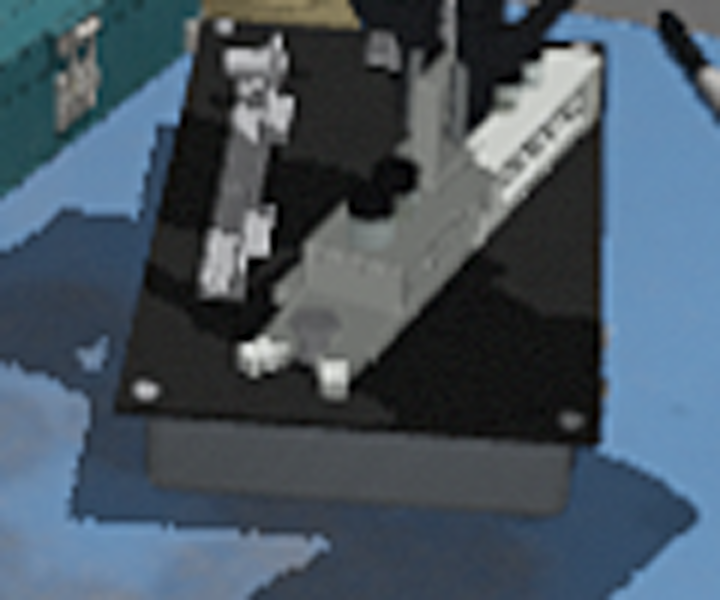

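Call:
carry_out([
  [[1,0,0,0,0],[1,0,0,0,0],[1,0,0,0,0],[1,0,0,0,0],[1,0,0,0,0],[1,0,0,2,0],[1,0,0,3,0],[1,0,0,3,0],[-1,-1.5,-1.4,0,0.14],[-1,-1.5,-1.4,0,0.14],[-1,-1.5,-1.4,0,0.14],[-1,-1.5,-1.4,0,0.14]],
])

```text
clock: 19.75
position: [0.4924, -0.2043, 0.1855]
ee_rot: [-0.0, 0.984, 0.176, 0.0]
contact_force: [0.1, 0.6, 0.2]
width: 0.0283
```

Call:
carry_out([
  [[-1,-1.4,-1.5,0,0.145],[-1,0,0,0,0.145],[-1,0,0,0,0.145],[-1,0,0,0,0.145],[-1,0,0,0,0.145],[-1,0,0,0,0.145],[-1,0,0,0,0.145],[-1,0,0,0,0],[-1,0,0,0,0]],
])

```text
clock: 20.65
position: [0.4789, -0.219, 0.1854]
ee_rot: [-0.0, 0.778, 0.629, 0.0]
contact_force: [-0.7, -0.2, 0.5]
width: 0.0001
```

```bash
python3 - <<'E'
from h import *
p=cams.get_image("wrist");save(p,"w10");np.save("w10.npy",p,allow_pickle=True);s=telemetry.get_state();print(s["clock"],s["position"],s["qpos"],s["contact_force"],R.from_matrix(rot(s["ee_rot"])).as_euler("zyx",True))
p=cams.get_image("side");a=p["image"][130:280,280:440,::-1];cv2.imwrite("pics/s10a.png",cv2.resize(a,None,fx=4,fy=4,interpolation=2))
E
```

```text
20.7 [ 0.4789166  -0.21902454  0.18540921] [-5.61230804e-01  2.34418944e-01  1.68167697e+00  1.94723004e-04
  1.22561527e+00 -1.92178715e+00] [-0.20344503  1.03804617  0.41021924] [-7.79503607e+01 -1.61590952e-04 -1.79987497e+02]
```

View pics/w10.png

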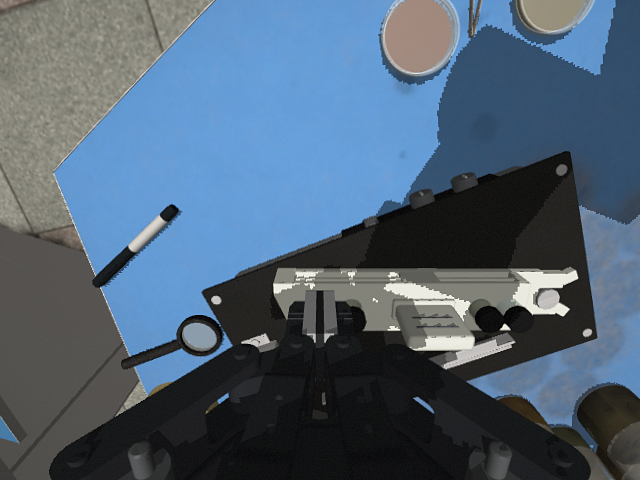

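View pics/s10a.png

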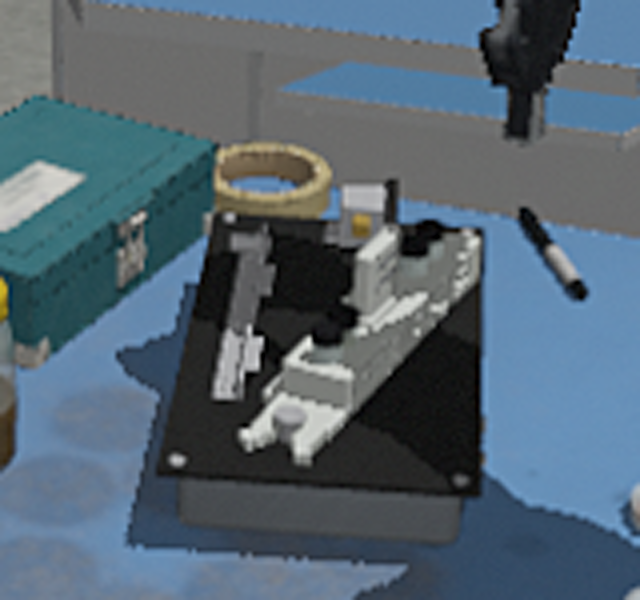

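```bash
python3 - <<'E'
from h import *
p=np.load("w10.npy",allow_pickle=True).item()
print(onz(p,(276,269),.09),onz(p,(330,269),.09))
P=np.array([.578,-.038])
for f in [-12.3]:
    a=np.radians(f);Rm=np.array([[np.cos(a),-np.sin(a)],[np.sin(a),np.cos(a)]]);print(P+Rm@[-.022,-.235],P+Rm@[-.022,-.2])
print(proj(p,[.479,-.219,.07]))
E
```

```text
[ 0.49438369 -0.25637523  0.09      ] [ 0.50318893 -0.21550333  0.09      ]
[ 0.50644286 -0.26291904] [ 0.51389892 -0.22872245]
[319.00751968 232.77673021]
```

Call:
carry_out([
  [[-1,0,-0.2,-3.5,0],[-1,0,0,-3.5,0],[-1,0,0,-3,0],[-1,0,0,-1.4,0],[-1,0,0,0,0],[-1,0,0,0,0]],
])

```text
clock: 21.35
position: [0.4793, -0.2213, 0.0717]
ee_rot: [0.0, 0.777, 0.63, 0.0]
contact_force: [0.5, -0.1, 0.7]
width: 0.0
```

```bash
python3 - <<'E'
from h import *
p=cams.get_image("wrist");save(p,"w11");s=telemetry.get_state();print(s["clock"],s["position"],s["contact_force"])
p=cams.get_image("side");a=p["image"][130:280,280:440,::-1];cv2.imwrite("pics/s11a.png",cv2.resize(a,None,fx=4,fy=4,interpolation=2))
E
```

```text
21.4 [ 0.47973127 -0.2215988   0.07232116] [-0.10448376 -0.13261727  0.50099162]
```

View pics/w11.png

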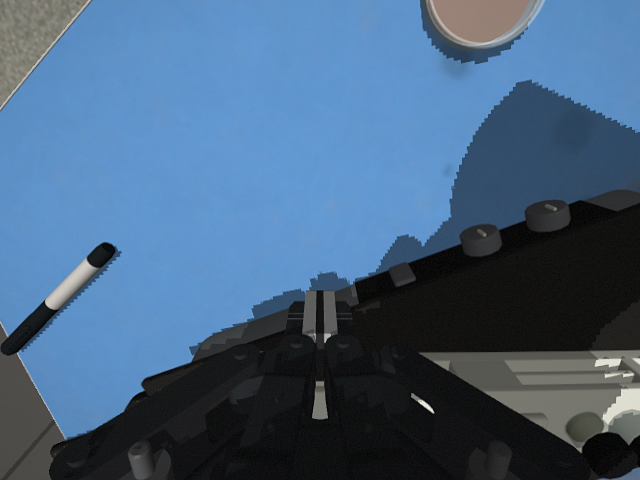

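View pics/s11a.png

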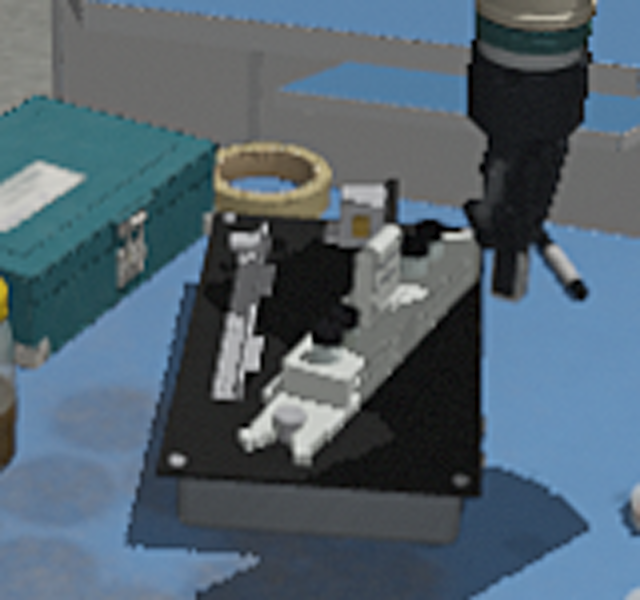

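Call:
carry_out([
  [[-1,0.5,-0.1,0,0],[-1,0.5,-0.1,0,0],[-1,0.5,-0.1,0,0],[-1,0.4,-0.1,0,0],[-1,0.2,-0.05,0,0],[-1,0.2,-0.05,0,0],[-1,0,0,0,0]],
])

```text
clock: 22.15
position: [0.5021, -0.2262, 0.0713]
ee_rot: [-0.0, 0.777, 0.63, 0.0]
contact_force: [-0.1, -0.4, -0.2]
width: 0.0001
```

Call:
carry_out([
  [[-1,0.2,-0.05,0,0.01],[-1,0.2,-0.05,0,0.01],[-1,0.2,-0.05,0,0.01]],
])

```text
clock: 22.45
position: [0.5074, -0.2277, 0.0713]
ee_rot: [-0.0, 0.767, 0.642, -0.0]
contact_force: [-2.1, -0.1, -1.3]
width: -0.0001
```

Call:
carry_out([
  [[-1,0.25,-0.04,0,0.012],[-1,0.25,-0.04,0,0.012],[-1,0.25,-0.04,0,0.012],[-1,0.25,-0.04,0,0.012],[-1,0.25,-0.03,0,0.012],[-1,0.25,-0.03,0,0.012],[-1,0.25,-0.03,0,0.012],[-1,0.25,-0.03,0,0.012]],
])

```text
clock: 23.25
position: [0.5281, -0.2304, 0.0714]
ee_rot: [-0.0, 0.735, 0.678, 0.0]
contact_force: [-1.6, -0.6, -1.3]
width: -0.0002
```

```bash
python3 - <<'E'
from h import *
s=telemetry.get_state();print(s["clock"],s["position"],s["contact_force"])
p=cams.get_image("side");a=p["image"][130:280,280:440,::-1];cv2.imwrite("pics/s12a.png",cv2.resize(a,None,fx=4,fy=4,interpolation=2))
E
```

```text
23.25 [ 0.52814201 -0.23044026  0.07139858] [-1.55552472 -0.56556266 -1.32841392]
```

View pics/s12a.png

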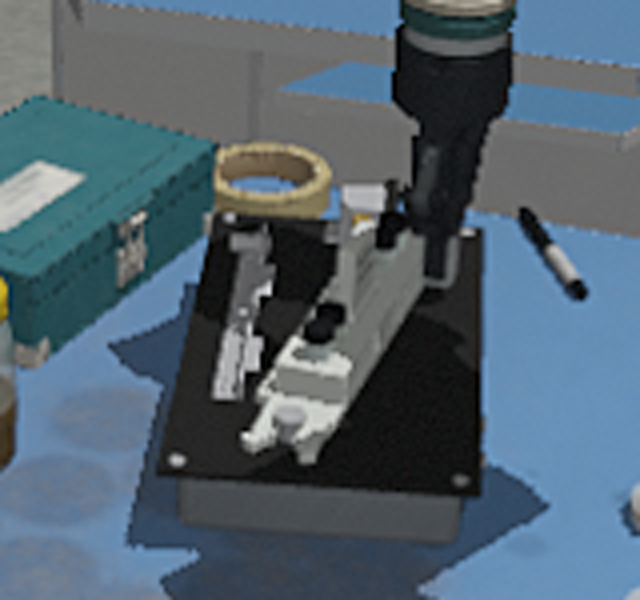

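Call:
carry_out([
  [[-1,0.25,-0.04,0,0.012],[-1,0.25,-0.04,0,0.012],[-1,0.25,-0.04,0,0.012],[-1,0.2,-0.04,0,0.01],[-1,0.2,-0.04,0,0.01],[-1,0.2,-0.03,0,0.01]],
])

```text
clock: 23.9
position: [0.5416, -0.2328, 0.0714]
ee_rot: [-0.0, 0.712, 0.702, 0.0]
contact_force: [-1.2, -0.8, -0.8]
width: -0.0001
```

Call:
carry_out([
  [[-1,0.2,-0.02,0,0.01],[-1,0.2,-0.02,0,0.01],[-1,0.2,0,0,0.01]],
])

```text
clock: 24.2
position: [0.5476, -0.2332, 0.0714]
ee_rot: [-0.0, 0.702, 0.712, 0.0]
contact_force: [-1.8, -0.5, 0.5]
width: -0.0003
```

Call:
carry_out([
  [[-1,0.2,0,0,0.01],[-1,0.2,0,0,0.01],[-1,0.2,0,0,0.01]],
])

```text
clock: 24.5
position: [0.5521, -0.2332, 0.0715]
ee_rot: [-0.001, 0.691, 0.723, -0.001]
contact_force: [-5.3, -2.2, 3.2]
width: -0.0001
```

Call:
carry_out([
  [[-1,0.2,0.01,0,0.01],[-1,0.2,0.01,0,0.01],[-1,0.2,0.01,0,0.01]],
])

```text
clock: 24.8
position: [0.5572, -0.2338, 0.0714]
ee_rot: [-0.001, 0.68, 0.733, -0.002]
contact_force: [-7.3, -4.5, 4.0]
width: -0.0001
```

Call:
carry_out([
  [[-1,0.2,0.02,0,0.01],[-1,0.2,0.02,0,0.01],[-1,0,0,0,0]],
])

```text
clock: 25.1
position: [0.5622, -0.2334, 0.0714]
ee_rot: [-0.001, 0.673, 0.74, -0.001]
contact_force: [-4.5, -3.0, 1.4]
width: 0.0005
```

Call:
carry_out([
  [[-1,0.2,0.02,0,0.01],[-1,0.2,0.02,0,0.01],[-1,0,0,0,0]],
])

```text
clock: 25.4
position: [0.5664, -0.233, 0.0713]
ee_rot: [-0.0, 0.665, 0.747, -0.001]
contact_force: [-4.3, -4.2, 0.6]
width: 0.0003
```

Call:
carry_out([
  [[-1,0.2,0.02,0,0.01],[-1,0.2,0.02,0,0.01],[-1,0,0,0,0]],
])

```text
clock: 25.7
position: [0.5704, -0.2325, 0.0712]
ee_rot: [-0.001, 0.658, 0.753, -0.001]
contact_force: [-4.9, -3.3, 0.4]
width: 0.0001
```

Call:
carry_out([
  [[-1,0.15,0.02,0,0.01],[-1,0,0,0,0]],
])

```text
clock: 25.9
position: [0.5718, -0.2323, 0.0712]
ee_rot: [-0.001, 0.654, 0.757, -0.001]
contact_force: [-3.8, -3.5, -0.3]
width: 0.0002
```

Call:
carry_out([
  [[-1,0.15,0.02,0,0.01],[-1,0,0,0,0]],
])

```text
clock: 26.1
position: [0.5733, -0.2323, 0.0712]
ee_rot: [-0.0, 0.65, 0.76, -0.001]
contact_force: [-4.5, -3.5, 0.8]
width: -0.0
```

Call:
carry_out([
  [[-1,0.15,0.02,0,0.01],[-1,0,0,0,0]],
])

```text
clock: 26.3
position: [0.5748, -0.2322, 0.0712]
ee_rot: [-0.0, 0.646, 0.763, -0.002]
contact_force: [-4.7, -4.6, 0.6]
width: -0.0002
```

Keep going in 1 mm steps until the buffer shows.

Call:
carry_out([
  [[-1,0.15,0.02,0,0],[-1,0,0,0,0]],
])

```text
clock: 26.5
position: [0.5759, -0.2321, 0.0712]
ee_rot: [-0.001, 0.646, 0.763, -0.002]
contact_force: [-4.6, -4.6, 0.8]
width: 0.0003
```

Call:
carry_out([
  [[-1,0.1,0.02,0,0],[-1,0,0,0,0]],
])

```text
clock: 26.7
position: [0.5759, -0.2321, 0.0712]
ee_rot: [-0.001, 0.646, 0.763, -0.003]
contact_force: [-8.0, -5.2, 1.4]
width: -0.0001
```

Call:
carry_out([
  [[-1,0.1,0.02,0,0],[-1,0,0,0,0]],
])

```text
clock: 26.9
position: [0.5759, -0.2321, 0.0713]
ee_rot: [-0.002, 0.646, 0.763, -0.003]
contact_force: [-9.3, -5.8, 3.4]
width: -0.0
```

Call:
carry_out([
  [[-1,0.1,0.02,0,0],[-1,0,0,0,0]],
])

```text
clock: 27.1
position: [0.576, -0.232, 0.0712]
ee_rot: [-0.003, 0.646, 0.763, -0.004]
contact_force: [-11.8, -7.0, 3.2]
width: 0.0001
```

Call:
carry_out([
  [[-1,0.1,0,0,0],[-1,0,0,0,0]],
])

```text
clock: 27.3
position: [0.5762, -0.2321, 0.0713]
ee_rot: [-0.003, 0.646, 0.763, -0.004]
contact_force: [-12.7, -7.2, 4.9]
width: -0.0002
```

Call:
carry_out([
  [[-1,0.1,-0.05,0,0],[-1,0,0,0,0]],
])

```text
clock: 27.5
position: [0.5764, -0.232, 0.0713]
ee_rot: [-0.004, 0.646, 0.763, -0.005]
contact_force: [-15.3, -6.4, 7.2]
width: 0.0003
```

```bash
python3 - <<'E'
from h import *
s=telemetry.get_state();print(s["clock"],s["position"],s["contact_force"],s["moment"])
p=cams.get_image("side");a=p["image"][130:280,280:440,::-1];cv2.imwrite("pics/s13a.png",cv2.resize(a,None,fx=4,fy=4,interpolation=2))
p=cams.get_image("top");a=p["image"][200:320,290:450,::-1];cv2.imwrite("pics/t13a.png",cv2.resize(a,None,fx=4,fy=4,interpolation=2))
p=cams.get_image("wrist");save(p,"w13")
E
```

```text
27.5 [ 0.57636082 -0.23204684  0.07126295] [-15.2773499   -6.44871949   7.20802904] [-1.00961384  2.23211571 -0.0208534 ]
```

View pics/s13a.png

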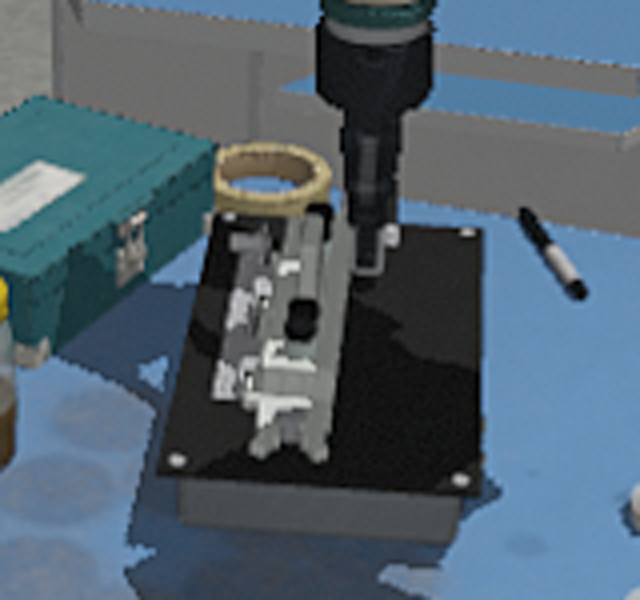

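View pics/w13.png

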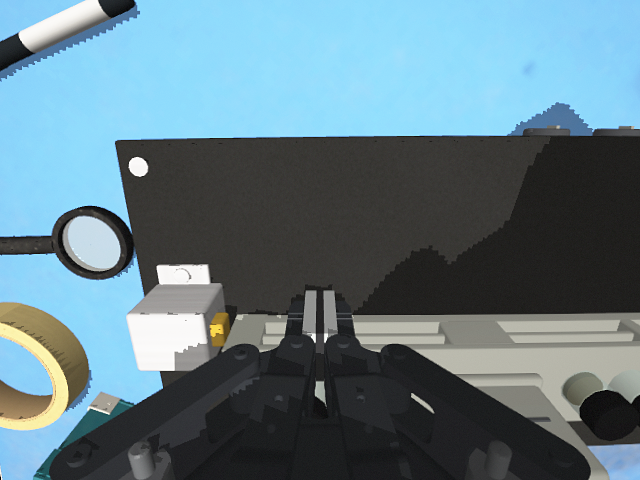

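Call:
carry_out([
  [[-1,0.1,-0.05,0.1,0],[-1,0,0,0,0]],
])

```text
clock: 27.85
position: [0.5769, -0.232, 0.0713]
ee_rot: [-0.005, 0.646, 0.763, -0.005]
contact_force: [-14.2, -6.1, 3.2]
width: 0.0001
```

Call:
carry_out([
  [[-1,0.1,-0.03,0.05,0],[-1,0,0,0,0]],
])

```text
clock: 28.05
position: [0.5771, -0.2321, 0.0713]
ee_rot: [-0.006, 0.646, 0.763, -0.005]
contact_force: [-15.3, -5.1, 2.5]
width: -0.0
```

Call:
carry_out([
  [[-1,0.1,0,0.05,0],[-1,0,0,0,0]],
])

```text
clock: 28.25
position: [0.5779, -0.2321, 0.0715]
ee_rot: [-0.006, 0.646, 0.763, -0.005]
contact_force: [-14.5, -5.9, -0.6]
width: -0.0004
```

Call:
carry_out([
  [[-1,0.1,0,0,0],[-1,0,0,0,0]],
])

```text
clock: 28.45
position: [0.5784, -0.2321, 0.0714]
ee_rot: [-0.007, 0.646, 0.763, -0.005]
contact_force: [-15.3, -5.8, 1.3]
width: -0.0
```

Call:
carry_out([
  [[-1,0.1,0,0,0],[-1,0,0,0,0]],
])

```text
clock: 28.65
position: [0.5786, -0.2321, 0.0714]
ee_rot: [-0.007, 0.646, 0.763, -0.006]
contact_force: [-17.3, -5.3, 1.3]
width: -0.0001
```

Call:
carry_out([
  [[-1,0.1,0,0.03,0],[-1,0,0,0,0]],
])

```text
clock: 28.85
position: [0.579, -0.232, 0.0714]
ee_rot: [-0.008, 0.646, 0.763, -0.006]
contact_force: [-18.1, -5.4, 0.8]
width: -0.0001
```

```bash
python3 - <<'E'
from h import *
s=telemetry.get_state();print(s["clock"],s["position"],s["contact_force"],s["moment"])
p=cams.get_image("wrist");a=p["image"][240:400,100:360,::-1];cv2.imwrite("pics/w14.png",cv2.resize(a,None,fx=3,fy=3,interpolation=2))
E
```

```text
28.85 [ 0.5789651  -0.23197938  0.07139307] [-18.08245676  -5.42196904   0.82958935] [-1.04936404  2.81170911  0.00341398]
```

View pics/w14.png

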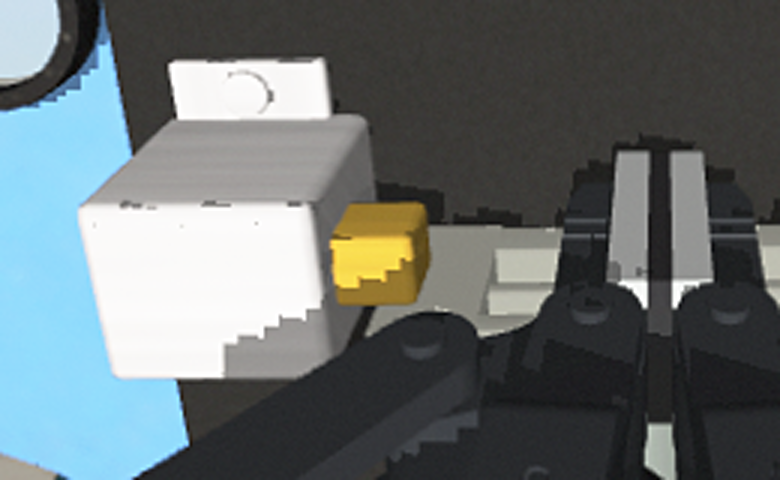

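The bolt has snapped out in front of the rack (gold block at about col 227, row 325 of the full frame). I'll back off gently and check that it holds.

Call:
carry_out([
  [[-1,-0.3,0,0,0],[-1,-0.3,0,0,0],[-1,-0.4,0,0,0],[-1,-0.5,0,0,0],[-1,-1,0,0,0],[-1,-2,-0.3,0,0],[-1,-3,-0.5,0,0],[-1,-1,0,4,0],[-1,-1,0,4,0],[-1,-1,0,4,0],[-1,0,0,0,0],[-1,0,0,0,0]],
])

```text
clock: 30.1
position: [0.4838, -0.2396, 0.1952]
ee_rot: [0.002, 0.647, 0.763, 0.001]
contact_force: [-0.3, 0.0, -0.7]
width: -0.0
```

```bash
python3 - <<'E'
from h import *
s=telemetry.get_state();print(s["clock"],s["position"],s["contact_force"],s["moment"])
p=cams.get_image("wrist");save(p,"w15")
p=cams.get_image("side");a=p["image"][130:280,280:440,::-1];cv2.imwrite("pics/s15a.png",cv2.resize(a,None,fx=4,fy=4,interpolation=2));save(p,"s15")
p=cams.get_image("top");a=p["image"][200:320,290:450,::-1];cv2.imwrite("pics/t15a.png",cv2.resize(a,None,fx=4,fy=4,interpolation=2))
E
```

```text
30.1 [ 0.48384701 -0.23961302  0.19520769] [-0.34830396  0.0464266  -0.73362967] [-0.0075457   0.02098683  0.00091469]
```

View pics/w15.png

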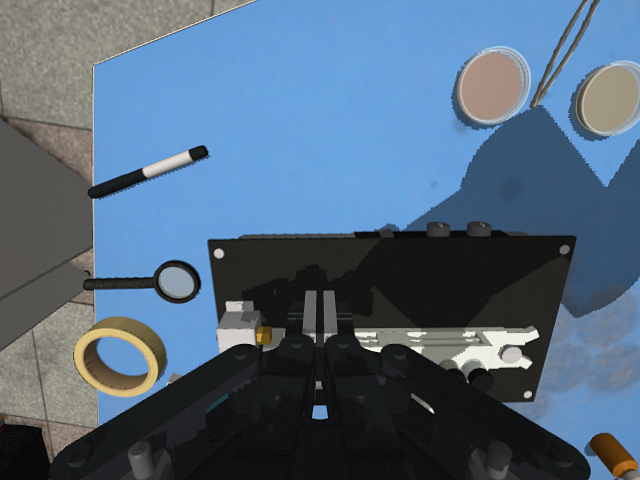

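View pics/s15a.png

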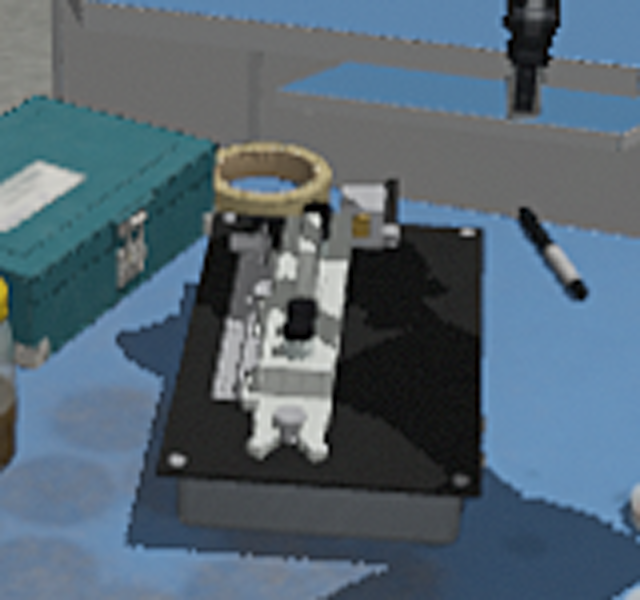

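View pics/t15a.png

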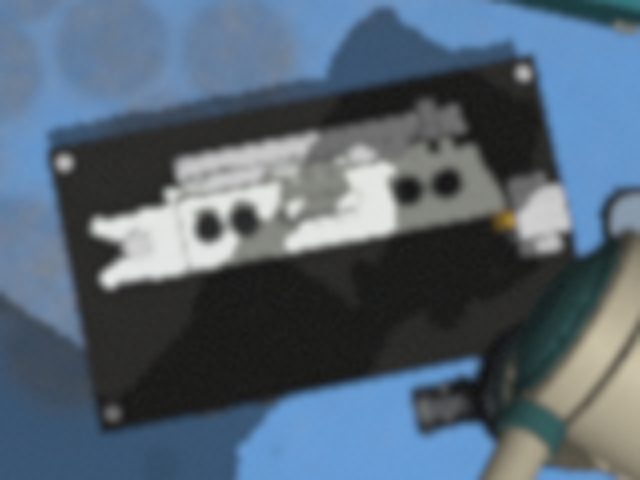

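```bash
python3 - <<'E'
from h import *
p=cams.get_image("side");save(p,"s16");print(telemetry.get_state()["clock"]);print(manip.sign_off())
E
```

```text
30.3
the job is handed in; nothing more can be done
None
```

View pics/s16.png

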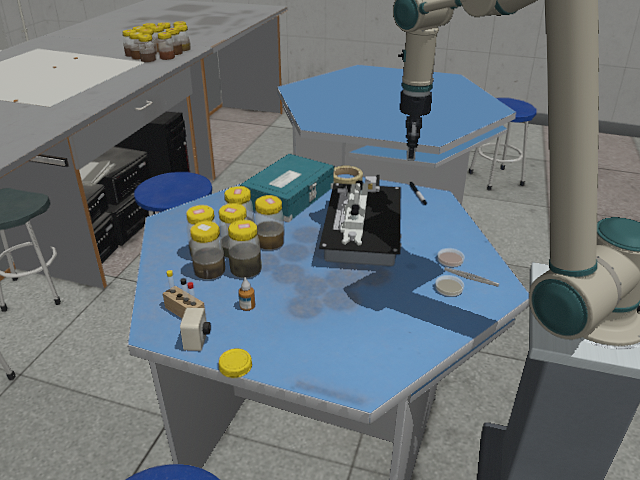

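The rack is clamped on the shaker. It sits home against the fence with the catch bolt out in front of it, and I handed the job in at 30.3 s.

- **Carry and fork:** I carried the rack by its handle. I had to set it down on the table once and regrip it half a turn round, because the last joint could not make the whole turn. I then stood it flat on the platform at about 22° slant and slid the fork onto the pin until it stopped, at about 9 N. Then I let go.
- **Push home:** With the fingers shut I pushed the rack about 195 mm from the pin. It passed the catch at up to about 9 N and came against the buffer, and the bolt snapped out at about 19 N. These are readings at the end of each move; I could not see the force within a move.
- **Last checks:** After backing off, the top and side views showed the bolt in front of the rack's front face and the fork still round the pin. The wrist view had the fingers partly in the way, but its bolt and fork matched. The robot is touching nothing, with a force reading of about 0.8 N, which is sensor noise. The jars, bottle, lens and lid look untouched.

No check failed or disagreed.

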